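Open the rod oven to its mark and hold it

ROBOT

A 6-joint arm with a two-finger parallel gripper is mounted at the origin on the work surface. World frame = base frame: x ahead of the robot, y to its left, z up, the work surface at z = 0. Lengths are in m, angles in rad, forces in N, time in s.
With the tool pointing down it reaches from about 0.225 to 0.875 m from the base axis. Payload 3.4 kg.
Tool frame: the origin (TCP) lies between the finger pads; the fingertips stand 8 mm ahead of it and the grasp point (between the pads) lies 11 mm behind it; z points along the fingers, y is the line along which they close (so a half turn about z gives the same grasp; the last joint's range is limited). The gripper opens to 85 mm and grips with 20 to 120 N. Pads are 22 mm wide; open, the fingers measure 114 mm over their backs; the gripper's body (76 mm by 85 mm) begins 54 mm behind the grasp point. The pads swing forward as they close: fully open they stand 13 mm farther back than shut.
Start: joints at [-1.34, 0.276, 1.505, -0, 1.361, -0.121], TCP at [0.198, -0.54, 0.239] pointing down, gripper open.
Joint ranges: [-2.89, 2.89], [-0.75, 2.08], [0.22, 2.7], [-1.18, 4.32], [0.11, 2.71], [-2.7, 2.7]. Speed limits (rad/s): [2.57, 2.57, 3.14, 3.14, 3.14, 3.14].

INTERFACE

Orientations are given as a unit quaternion [w, x, y, z].
In Python, from rig import manip gives the robot as it stands.
- The arm moves only by the tool move_arm, never from a script. Its argument "deltas" is a list that holds one entry, the list of rows, each a list of 5 numbers: the shift along the tool's x, y, z normalised to -1 to 1, where 1 is 80 cm, then the turn about the tool's z normalised to -1 to 1, where 1 is 120 degrees, then the closure, from -1 (fully open) to 1 (shut). In form: [[[tx, ty, tz, twist, grip], ...]]. A call has 1 to 12 rows; each row is the pose to reach, as a shift and turn from the pose commanded when the call began, along the tool's axes at that moment; what a row does not reach only later rows make up. A row lasts 1/10 s, in which the tool goes at most 50 mm and 8.59 degrees, less where a joint would pass 70% of its speed; a pose out of reach is approached as far as the arm can. A call with a number of a shift or a turn outside -1 to 1 is refused whole. A call with a gripper value outside its range is refused whole. The fingers move at their own pace and stop on an object; "squeeze" is the grip in N (left out, the last holds). Time passes only in rows, so rows that repeat a pose let the fingers close. It gives the time, the measured TCP pose, the force, the opening and the grip force at its end, in the units of the state.
- manip.get_state(): the state, without advancing time (a new reading comes with each control period).
- manip.get_image(name): name is "scene" or "top"; returns the picture (480x640x3 uint8, red, green, blue); there is no depth.
- manip.camera_params(name): a dict with "fx", "fy", "cx", "cy" (pixels), "R" (3x3) and "t" (3): a world point X has camera coordinates R X + t. Camera axes: x right, y down, z forward; pixel columns grow to the right and rows downward; lengths in m; the calibration is good to about 2 mm. A picture is of the moment at which its call begins. camera_params takes no time and is no camera call.
- manip.sign_off(): hands the job in; it is judged then, once.
The state is a dict: "clock": time; "qpos": joint angles; "qd": joint speeds; "effort": joint torques, N m; "position": TCP position; "ee_rot": TCP orientation; "contact_force": force on the tool from outside, world axes, zero at the start; "moment": the same for the moment, N m; "width": finger opening in m; "gripper_force": force on a finger pad.
Only numpy, scipy, OpenCV 4.12 (cv2) and the standard library are available. Lean on these libraries where they do the work, as an engineer would, in place of code of your own. Each camera call takes 0.05 s, during which the arm holds its last target. There are 200 camera calls.

TASK

I need to draw rods out of the blue electrode oven, so please open it for me. Someone has left a thin-walled aluminium shell on its lid: take it off gently, without denting or dropping it, and set it down upright, open side up, in the middle of the black rubber mat. Then lift the sprung lid by its handle until the red pointer is level with the yellow index on the quadrant, not well past it, and finish there, still holding the lid; leave the index and the other things on the bench as they are.

Things in the scene. Friction and masses are not known exactly. Their poses are not given: they have to be found in the camera images.
- oven: Blue steel electrode oven, fixed to the bench, 260 (x) x 400 (y) x 150 mm high without its lid. Origin: centre of its underside; z up. The front, with dial, faces -x; the lid is hinged along the far top edge (+x). At the +y end stands an aluminium quadrant (an arc about the hinge line, radius 134 to 162 mm).
- lid (a joint): Lid angle in rad, 0 shut, growing as the front edge rises (to 1.3). A flat blue slab 260 x 400 x 28 mm, its underside 150 mm above the bench when shut; turns about the oven's y direction through point lid_hinge. A spring and its weight always pull it shut: about 9 N straight up at the handle starts it, 13 N holds it at half a radian; let go, it falls shut.
- lid_hinge (a point): Point on the hinge line, at the middle of the oven's width: 130 mm to +x of the oven's origin and 150 mm above the bench. Its axes are those of the lid: parallel to the oven's when shut, turning with the lid.
- handle: Black round grip of the lid, 16 mm thick, 124 mm long along the oven's y, between two steel posts near the lid's front edge. Origin: middle of its axis, 42 mm above the lid's top, 212 mm in front of the hinge line and 70 mm above it (lid shut). A sleeve that turns freely on its pin, so fingers need not tilt as the lid rises. Pinch it from above across its thickness (oven's x).
- lid_pointer (a point): Red pointer on the lid's +y end, 30 x 14 x 3 mm; this point is 178 mm from the hinge line on the lid and 212 mm to +y of the lid's middle. Axes turn with the lid.
- index (a joint): Angle in rad at which the yellow index is clamped on the quadrant, measured as the lid's: the lid is at its mark when joint lid equals joint index. Set between 0.36 and 0.62. It is clamped, and must not be pushed.
- index_tip (a point): Yellow index tab with a black centre line, 50 mm long, 16 mm high (along the arc), just outside the quadrant; this point is on its centre line, 178 mm from the hinge line, beside the path of the red pointer (7 mm further out in y). Axes turn with the index.
- shell: Aluminium channel shell: a tray like a bar with round ends, 124 (its x) x 52 (its y) x 42 mm high, open top, walls 2.5 mm, 70 to 120 g. Origin: centre of the underside; z up. Starts on the shut lid, 179 mm above the bench, behind the handle. Grip it across its 52 mm straight sides, from above. Its walls dent if the two fingers together press it with over 40 N (20 N each).
- mat: Black rubber mat 200 (x) x 160 (y) x 6 mm, fixed on the bench to the right of the oven. Origin: centre of its underside; its top is 6 mm above the bench.
- spool: Full steel wire spool, 100 mm across, 45 mm high, lying flat. Leave it.
- tape: Yellow tape measure, 70 x 72 x 34 mm. Leave it.
- tin: Blue tin, 68 mm across, 85 mm high. Leave it.
- pliers: Orange-handled pliers, about 190 mm long, lying in front of the robot. Leave them.
- brush: Brush with a wooden handle lying on the left. Leave it.
- hammer: Hammer lying on the left. Leave it.
- wrench: Steel wrench lying on the right. Leave it.

How it is judged:
On the way, in this order (a step that is already met when the one before it is completed fails the run):
1. the shell, still in the fingers, has been lowered onto the mat or to within 15 mm of it (not dropped from higher) (horizontal distance between shell and mat below 0.05 m and height (world z) of shell below 0.021 m and contact force between the fingers and shell above 0.5 N), for 0.05 s.
2. the shell stands upright in the middle of the mat (its centre within 50 mm of the mat's), let go, with the lid still shut (horizontal distance between shell and mat below 0.05 m and height (world z) of shell below 0.012 m and angle between shell's own z axis and vertical below 0.1 rad and linear speed of shell below 0.03 m/s and contact force between the fingers and shell below 0.1 N and value of joint lid below 0.04 rad), for 0.3 s.
At the end, for the whole second after the job is handed in: The lid is held still by its handle, in the fingers, with the red pointer within 10 mm (about 3 degrees) of the yellow index's centre line; the shell stands upright and let go on the mat, its centre within 50 mm of the mat's centre (z of index_tip in the frame of lid_pointer between -0.01 and 0.01 m and value of joint lid above 0.25 rad and velocity of joint lid between -0.1 and 0.1 rad/s and contact force between the fingers and handle above 3 N and horizontal distance between shell and mat below 0.05 m and height (world z) of shell below 0.012 m and angle between shell's own z axis and vertical below 0.1 rad and linear speed of shell below 0.03 m/s and contact force between the arm and shell below 0.1 N); the arm keeps its last pose, push and grip.
It fails at once if the shell's walls are dented: the fingers press on it with more than 40 N in all (contact force between the fingers and shell above 40 N).
It fails at once if the shell is dropped or slammed on the mat (over 30 N) (contact force between shell and mat above 30 N).
It fails at once if the lid is raised with the shell still on it (value of joint lid above 0.06 rad and contact force between shell and oven above 0.1 N).
It fails at once if the lid is swung well past the mark (the pointer over 25 mm beyond the index's centre line) (z of index_tip in the frame of lid_pointer below -0.025 m).
It fails at once if the index is shifted by over 5 mm, or a bystander on the bench by over 20 mm (distance of index_tip from where it was at the start of the episode above 0.005 m or distance of any of spool, tape, tin, pliers, brush, hammer, wrench from where it was at the start of the episode above 0.02 m).
It also fails if it takes over 59 s, if anything falls off the work surface, if the arm or the gripper's body presses on something with over 40 N, if the wrist force passes 120 N, or if a joint passes its speed limit or range.

## Working session

There is one attempt and no reset: what is moved stays moved. The work goes in short steps, Python scripts to look and compute and a tool call to move; the robot and the scene stay as the last step left them, time stands still between calls to the robot, and variables do not carry over. Pictures are saved under pics/ and viewed, at most 10 in all, crops included, and the job is handed in when it is done.

Besides the shell and the picture viewer there is one more tool, called after "Call:" as name(argument=value, ...), one argument or row to a line, values as JSON. move_arm: Moves the arm, as the interface text tells. Scaled input: -1 to 1 covers 80 cm each way for a shift and 120 degrees each way for a turn. Its arguments: {"type":"object","properties":{"deltas":{"type":"array","items":{"type":"array","items":{"type":"array","items":{"type":"number","minimum":-1,"maximum":1}}}},"squeeze":{"type":"number"}},"required":["deltas"]}

```bash
mkdir -p pics; cat > h.py <<'E'
import numpy as np, cv2
from rig import manip
def snap(n,f):
    im=manip.get_image(n); cv2.imwrite(f'pics/{f}.png',im[:,:,::-1]); return im
def ray(n,u,v):
    c=manip.camera_params(n);R=np.array(c['R']);t=np.array(c['t'])
    return -R.T@t, R.T@np.array([(u-c['cx'])/c['fx'],(v-c['cy'])/c['fy'],1])
def onz(n,u,v,z):
    o,d=ray(n,u,v); return o+d*(z-o[2])/d[2]
def proj(n,X):
    c=manip.camera_params(n);p=np.array(c['R'])@np.array(X)+np.array(c['t'])
    return c['fx']*p[0]/p[2]+c['cx'],c['fy']*p[1]/p[2]+c['cy']
E
python3 - <<'E'
from h import *
snap('scene','s0');snap('top','t0')
for n in('scene','top'): print(n,ray(n,320,240))
s=manip.get_state();print(s)
E
```

```text
scene (array([1.60182131, 0.19337287, 1.88365161]), array([-0.50869011, -0.09883908, -0.85525979]))
top (array([ 2.77271254e-01, -7.52340572e-04,  1.67506967e+00]), array([ 0.18467959, -0.02402358, -0.98261215]))
{'clock': 0.1, 'qpos': array([-1.34001326e+00,  2.76526277e-01,  1.50603584e+00,  2.79631287e-06,
        1.36065872e+00, -1.20998282e-01]), 'qd': array([ 0.00114426, -0.00199408, -0.00329507, -0.00053495, -0.00071507,
       -0.00194837]), 'effort': array([ 1.90395542e-03, -4.17699480e+01, -2.46404386e+01, -3.33443370e-05,
        5.67815179e-03,  3.25633344e-06]), 'position': array([ 0.19801943, -0.5393396 ,  0.23851763]), 'ee_rot': array([-8.12937695e-04,  9.84570800e-01,  1.74984791e-01, -4.32997429e-05]), 'contact_force': array([-0.44196554,  0.21773425,  0.23291562]), 'moment': array([-0.01125631, -0.00504274, -0.0278405 ]), 'gripper_force': 0.0, 'width': 0.08523437289878485}
```

View pics/s0.png

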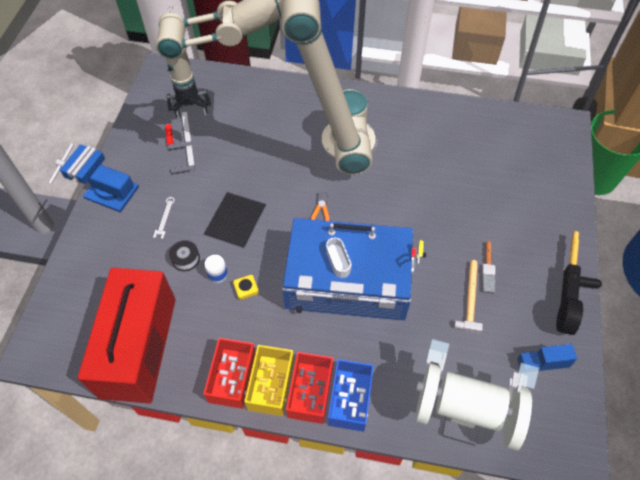

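View pics/t0.png

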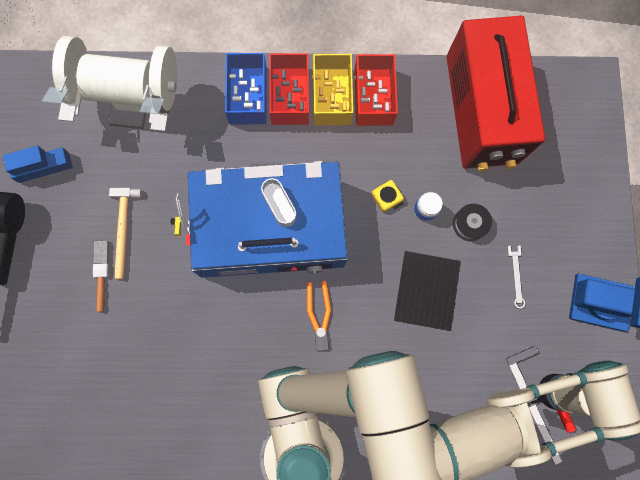

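The top view shows the shell at about (278,202), the handle at (269,243), the mat at (428,290), the yellow index at (177,226) and the red pointer at (188,238). I'll measure these with colour masks.

```bash
cat > m.py <<'E'
from h import *
im=cv2.imread('pics/t0.png');hsv=cv2.cvtColor(im,cv2.COLOR_BGR2HSV)
def big(mask,x0,y0,x1,y1):
    m=np.zeros_like(mask);m[y0:y1,x0:x1]=mask[y0:y1,x0:x1]
    cs,_=cv2.findContours(m,cv2.RETR_EXTERNAL,cv2.CHAIN_APPROX_NONE);return max(cs,key=cv2.contourArea)
def rect(c,z):
    P=np.array([onz('top',*p[0],z)[:2] for p in c],np.float32)
    r=cv2.minAreaRect(P*1000);return np.round(r[0],1),np.round(r[1],1),round(r[2],1),np.round(cv2.boxPoints(r)).tolist()
blue=cv2.inRange(hsv,(100,120,60),(125,255,255))
notblue=cv2.bitwise_not(blue)
print('shell',rect(big(notblue,250,172,310,232),.221))
dark=cv2.inRange(hsv,(0,0,0),(180,255,50))
print('handle',rect(big(dark,235,232,302,255),.224))
print('mat',rect(big(dark,385,245,470,335),.006))
print('lid',rect(big(blue,180,150,350,266),.178))
yel=cv2.inRange(hsv,(20,120,100),(35,255,255));red=cv2.inRange(hsv,(0,150,90),(8,255,255))
for n,c in(('yel',big(yel,165,210,186,245)),('red',big(red,183,225,195,250))):
    print(n,cv2.minAreaRect(c))
t=im[150:280,160:355];cv2.imwrite('pics/tc.png',cv2.resize(t,None,fx=4,fy=4,interpolation=cv2.INTER_CUBIC))
s=cv2.imread('pics/s0.png')[210:290,380:450];cv2.imwrite('pics/sc.png',cv2.resize(s,None,fx=7,fy=7,interpolation=cv2.INTER_CUBIC))
E
python3 m.py
```

```text
shell (array([646.9,  68.2]), array([134.5,  56.3]), 28.7, [[574.0, 61.0], [602.0, 11.0], [719.0, 76.0], [692.0, 125.0]])Traceback (most recent call last):
  File "m.py", line 13, in <module>
    print('handle',rect(big(dark,235,232,302,255),.224))
                        ~~~^^^^^^^^^^^^^^^^^^^^^^
  File "m.py", line 5, in big
    cs,_=cv2.findContours(m,cv2.RETR_EXTERNAL,cv2.CHAIN_APPROX_NONE);return max(cs,key=cv2.contourArea)
                                                                            ~~~^^^^^^^^^^^^^^^^^^^^^^^^
ValueError: max() iterable argument is empty
```

```bash
sed -i "s/dark=.*/dark=cv2.inRange(im,(0,0,0),(75,65,65)); print(im[243,262:276:4].tolist(),im[290,428],im[290,380],im[238,189],im[226,177])/" m.py
sed -i "s/^def rect(c,z):/def rect(c,z):\n    if c is None: return None/; s/return max(cs,key=cv2.contourArea)/return max(cs,key=cv2.contourArea,default=None)/; s/print(n,cv2.minAreaRect(c))/print(n,None if c is None else cv2.minAreaRect(c))/" m.py
python3 m.py
```

```text
shell (array([646.9,  68.2]), array([134.5,  56.3]), 28.7, [[574.0, 61.0], [602.0, 11.0], [719.0, 76.0], [692.0, 125.0]])
[[69, 55, 55], [65, 53, 49], [64, 50, 45], [61, 47, 45]] [53 49 52] [129 123 124] [ 77  78 251] [ 80 237 252]
handle (array([544.2,  95.8]), array([ 13.4, 121.3]), 4.8, [[532.0, 156.0], [543.0, 35.0], [556.0, 36.0], [546.0, 157.0]])
mat (array([ 450.4, -342.6]), array([159.8, 199.3]), 80.1, [[339.0, -404.0], [535.0, -438.0], [562.0, -281.0], [366.0, -247.0]])
lid (array([625.3, 101.9]), array([255.1, 393.6]), 4.6, [[482.0, 288.0], [514.0, -104.0], [768.0, -84.0], [737.0, 308.0]])
yel ((177.0354461669922, 226.4690399169922), (5.3215203285217285, 19.157470703125), 3.8140745162963867)
red ((187.5, 239.0), (10.0, 3.0), 90.0)
```

View pics/tc.png

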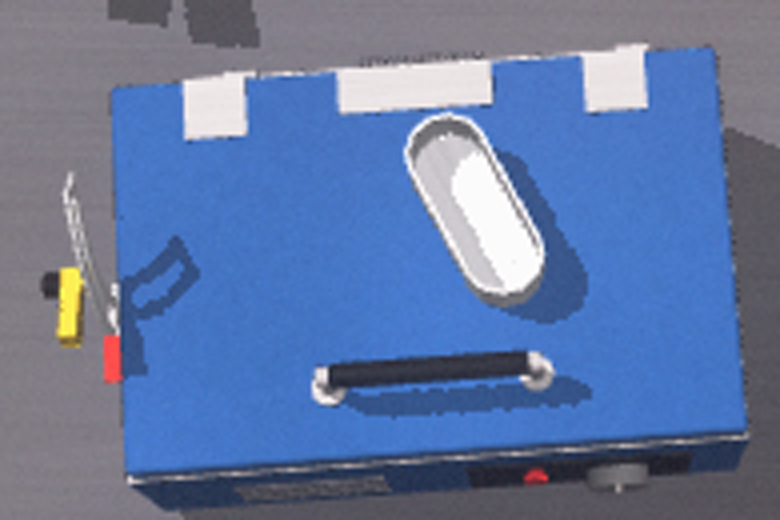

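View pics/sc.png

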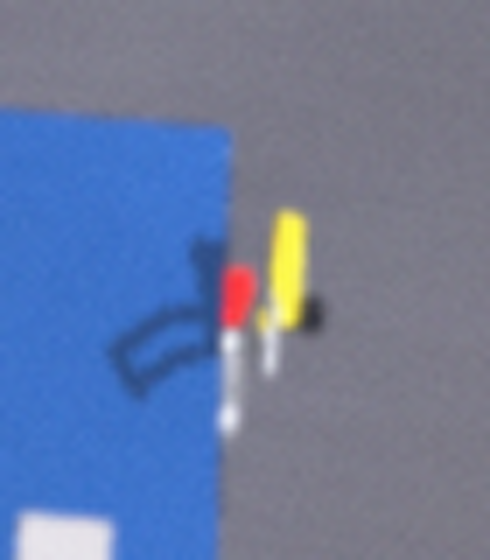

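The shell mask includes its shadow, so I'll redo it. I'll also intersect the index tab with its vertical plane to get its angle.

```bash
cat >> m.py <<'E'
print('----')
sh=cv2.bitwise_not(cv2.inRange(hsv,(100,100,0),(130,255,255)))
print('shell',rect(big(sh,250,172,310,232),.221))
yaw=np.radians(4.8);ex=np.array([np.cos(yaw),np.sin(yaw),0]);ey=np.array([-ex[1],ex[0],0])
H=np.array([.5445,.096,0])+.212*ex+np.array([0,0,.15])
print('hinge',H)
def onplane(n,u,v,off):
    o,d=ray(n,u,v);s=(off-(o-H)@ey)/(d@ey);p=o+s*d-H;return np.array([p@ex,p[2]])
def ang(p): return np.arctan2(p[1],-p[0]),np.hypot(*p)
s0=cv2.imread('pics/s0.png');hs=cv2.cvtColor(s0,cv2.COLOR_BGR2HSV)
ys=big(cv2.inRange(hs,(22,120,100),(35,255,255)),410,235,430,262);yt=big(yel,165,210,186,245)
for n,c in(('top',yt),('scene',ys)):
    b=cv2.minAreaRect(c);print(n,b)
    m=cv2.moments(c);p=onplane(n,m['m10']/m['m00'],m['m01']/m['m00'],.219);print(p,ang(p))
# two-ray triangulation of centroids
cen=[(n,cv2.minAreaRect(c)[0]) for n,c in(('top',yt),('scene',ys))]
(o1,d1),(o2,d2)=[ray(n,*p) for n,p in cen]
st=np.linalg.lstsq(np.c_[d1,-d2],o2-o1,rcond=None)[0];a,b=o1+d1*st[0],o2+d2*st[1];p=(a+b)/2-H
print('tri',p@ex,p@ey,p[2],np.linalg.norm(a-b),np.arctan2(p[2],-(p@ex)))
for th in(.36,.45,.5,.55,.62):
    P=H+ey*.219-ex*.178*np.cos(th)+np.array([0,0,.178*np.sin(th)]);print(th,np.round(proj('top',P),1),np.round(proj('scene',P),1))
E
python3 m.py | sed '1,/----/d'
```

```text
shell (array([647.1,  68. ]), array([134.5,  55.3]), 29.2, [[575.0, 59.0], [602.0, 11.0], [719.0, 77.0], [692.0, 125.0]])
hinge [0.75575649 0.1137397  0.15      ]
top ((177.0354461669922, 226.4690399169922), (5.3215203285217285, 19.157470703125), 3.8140745162963867)
[-0.15474149  0.06907682] (np.float64(0.41985729621488194), np.float64(0.1694595399698543))
scene ((421.0, 248.5), (15.0, 4.0), 90.0)
[-0.16957795  0.04949209] (np.float64(0.28396720071433235), np.float64(0.17665261535407578))
tri -0.15531783976471197 0.21859682645372336 0.06740503692233071 0.0014498820220890253 0.40945322258189043
0.36 [177.7 231.3] [421.2 246.2]
0.45 [176.4 227.6] [421.8 245.5]
0.5 [175.7 225.3] [422.2 245.3]
0.55 [174.9 222.9] [422.5 245.3]
0.62 [173.9 219.2] [422.9 245.5]
```

Call:
move_arm(
  deltas=[
    [[0, 0, -0.06, 0, -1], [0.795, -0.518, -0.08, -0.075, -1], [0.795, -0.518, -0.08, -0.075, -1], [0.795, -0.518, -0.08, -0.075, -1], [0.795, -0.518, -0.08, -0.075, -1], [0.795, -0.518, -0.08, -0.075, -1], [0.795, -0.518, -0.08, -0.075, -1], [0.795, -0.518, -0.08, -0.075, -1], [0.795, -0.518, -0.08, -0.075, -1], [0.795, -0.518, -0.08, -0.075, -1], [0.795, -0.518, -0.08, -0.075, -1], [0.795, -0.518, -0.08, -0.075, -1]],
  ],
  squeeze=20,
)

```text
clock: 1.3
position: [0.5279, -0.0973, 0.2987]
ee_rot: [0.0, 0.968, 0.252, -0.0]
contact_force: [0.5, -0.9, -0.2]
width: 0.0855
gripper_force: 0.0
```

Call:
move_arm(
  deltas=[
    [[0.237, -0.105, 0, 0, -1], [0.237, -0.105, 0, 0, -1], [0.237, -0.105, 0, 0, -1], [0.237, -0.105, 0, 0, -1], [0.237, -0.105, 0, 0, -1], [0.237, -0.105, 0, 0, -1], [0.237, -0.105, 0, 0, -1]],
  ],
)

```text
clock: 2.0
position: [0.651, 0.0656, 0.2984]
ee_rot: [0.0, 0.968, 0.252, -0.001]
contact_force: [-0.6, 0.7, 1.1]
width: 0.0855
gripper_force: 0.0
```

```bash
python3 - <<'E'
from h import *
im=snap('top','t1');s=manip.get_state();print(s['position'],s['ee_rot'])
for z in(.221,):print(proj('top',[.6525,.069,z]),proj('scene',[.6525,.069,z]))
a=im[140:270,190:360,::-1];b=manip.get_image('scene')[200:300,280:420,::-1]
cv2.imwrite('pics/c1.png',np.vstack([cv2.resize(a,(390,298)),cv2.resize(b,(390,279))]))
E
```

```text
[0.65091397 0.06518656 0.29877394] [ 3.08043572e-04  9.67946830e-01  2.51154021e-01 -7.05055329e-04]
(np.float64(278.1309926313062), np.float64(199.69027159938588)) (np.float64(339.0190335728886), np.float64(254.12769369783965))
```

View pics/c1.png

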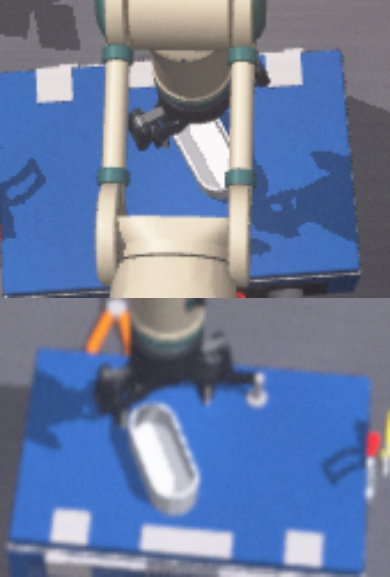

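The fingers are open either side of the shell: in the scene half, about (120,410) and (205,395) around the rim at (155,425). I'll descend now.

Call:
move_arm(
  deltas=[
    [[0.004, -0.003, 0.04, 0, -1], [0.004, -0.003, 0.08, 0, -1], [0.004, -0.003, 0.11, 0, -1], [0.004, -0.003, 0.132, 0, -1], [0.004, -0.003, 0.132, 0, -1]],
  ],
)

```text
clock: 2.6
position: [0.651, 0.0685, 0.1909]
ee_rot: [-0.001, 0.968, 0.251, -0.003]
contact_force: [-0.5, -0.2, -0.2]
width: 0.0854
gripper_force: 0.0
```

Call:
move_arm(
  deltas=[
    [[0, 0, 0, 0, -0.5], [0, 0, 0, 0, -0.3], [0, 0, 0, 0, -0.25], [0, 0, 0, 0, -0.25]],
  ],
  squeeze=20,
)

```text
clock: 3.0
position: [0.6539, 0.07, 0.1944]
ee_rot: [0.0, 0.968, 0.252, 0.001]
contact_force: [-0.4, 0.5, -0.2]
width: 0.0531
gripper_force: 0.0
```

Call:
move_arm(
  deltas=[
    [[0, 0, 0, 0, -0.24], [0, 0, 0, 0, -0.23], [0, 0, 0, 0, -0.23]],
  ],
)

```text
clock: 3.3
position: [0.6539, 0.0699, 0.1936]
ee_rot: [0.0, 0.968, 0.252, 0.0]
contact_force: [0.9, -0.5, 1.0]
width: 0.0527
gripper_force: 0.7
```

Call:
move_arm(
  deltas=[
    [[0, 0, 0, 0, -0.22], [0, 0, 0, 0, -0.21], [0, 0, 0, 0, -0.21]],
  ],
)

```text
clock: 3.6
position: [0.6538, 0.07, 0.1935]
ee_rot: [0.0, 0.968, 0.252, 0.0]
contact_force: [1.1, -1.3, 1.4]
width: 0.0518
gripper_force: 10.9
```

Call:
move_arm(
  deltas=[
    [[0, 0, -0.02, 0, -0.21], [0, 0, -0.05, 0, -0.21], [0, 0, -0.09, 0, -0.21], [0, 0, -0.12, 0, -0.21], [0, 0, -0.133, 0, -0.21], [0, 0, -0.133, 0, -0.21]],
  ],
)

```text
clock: 4.2
position: [0.6537, 0.0705, 0.3007]
ee_rot: [-0.0, 0.968, 0.252, 0.001]
contact_force: [0.5, -0.0, -0.9]
width: 0.0518
gripper_force: 11.1
```

Call:
move_arm(
  deltas=[
    [[-0.012, 0.008, 0, 0, -0.21], [-0.036, 0.025, 0, 0, -0.21], [-0.075, 0.052, 0, 0, -0.21], [-0.122, 0.084, 0, 0, -0.21], [-0.169, 0.117, 0, 0, -0.21], [-0.217, 0.149, 0, 0, -0.21], [-0.265, 0.182, 0, 0, -0.21], [-0.312, 0.215, 0, 0, -0.21], [-0.36, 0.248, 0, 0, -0.21], [-0.405, 0.279, 0, 0, -0.21], [-0.443, 0.305, 0, 0, -0.21], [-0.463, 0.319, 0, 0, -0.21]],
  ],
)

```text
clock: 5.4
position: [0.4511, -0.3355, 0.2974]
ee_rot: [-0.001, 0.968, 0.25, -0.002]
contact_force: [0.2, 0.9, -0.6]
width: 0.0521
gripper_force: 11.1
```

Call:
move_arm(
  deltas=[
    [[-0.008, 0.005, 0, 0, -0.21], [-0.01, 0.007, 0.02, 0, -0.21], [-0.01, 0.007, 0.06, 0, -0.21], [-0.01, 0.007, 0.11, 0, -0.21], [-0.01, 0.007, 0.16, 0, -0.21], [-0.01, 0.007, 0.2, 0, -0.21], [-0.01, 0.007, 0.24, 0, -0.21], [-0.01, 0.007, 0.27, 0, -0.21], [-0.01, 0.007, 0.29, 0, -0.21], [-0.01, 0.007, 0.29, 0, -0.21]],
  ],
)

```text
clock: 6.4
position: [0.448, -0.339, 0.0644]
ee_rot: [-0.004, 0.968, 0.252, -0.002]
contact_force: [-0.3, 0.1, -1.0]
width: 0.0518
gripper_force: 11.1
```

```bash
python3 - <<'E'
from h import *
s=manip.get_state();print(s['clock'],s['position'],s['width'],s['gripper_force'])
im=snap('scene','s2');a=im[150:270,130:310,::-1]
cv2.imwrite('pics/c2.png',cv2.resize(a,None,fx=3,fy=3,interpolation=cv2.INTER_CUBIC));print(proj('scene',[.45,-.343,.006]))
E
```

```text
6.4 [ 0.44795294 -0.33903181  0.06442513] 0.05175605358184008 11.133457124233246
(np.float64(235.7261251916325), np.float64(218.0845052571055))
```

View pics/c2.png

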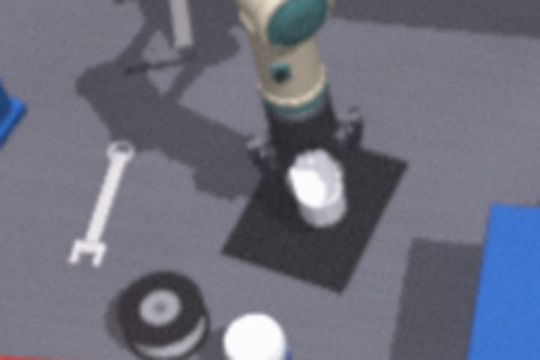

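The shell is held upright over the middle of the mat, around crop (318,190). I'll lower it slowly.

Call:
move_arm(
  deltas=[
    [[0, 0, 0.015, 0, -0.21], [0, 0, 0.03, 0, -0.21], [0, 0, 0.042, 0, -0.21], [0, 0, 0.047, 0, -0.21], [0, 0, 0.05, 0, -0.21], [0, 0, 0.05, 0, -0.21]],
  ],
)

```text
clock: 7.05
position: [0.4501, -0.342, 0.0275]
ee_rot: [-0.0, 0.968, 0.252, -0.0]
contact_force: [0.0, 0.1, -1.4]
width: 0.0517
gripper_force: 11.2
```

Call:
move_arm(
  deltas=[
    [[0, 0, 0.001, 0, -0.21], [0, 0, 0.002, 0, -0.21], [0, 0, 0.003, 0, -0.21], [0, 0, 0.003, 0, -0.21]],
  ],
)

```text
clock: 7.45
position: [0.4501, -0.342, 0.0254]
ee_rot: [0.0, 0.968, 0.252, 0.0]
contact_force: [-0.2, -0.7, -1.2]
width: 0.052
gripper_force: 11.2
```

Call:
move_arm(
  deltas=[
    [[0, 0, 0.001, 0, -0.21], [0, 0, 0.002, 0, -0.21], [0, 0, 0.003, 0, -0.21], [0, 0, 0.004, 0, -0.21], [0, 0, 0.004, 0, -0.21]],
  ],
)

```text
clock: 7.95
position: [0.45, -0.3419, 0.0219]
ee_rot: [-0.0, 0.968, 0.252, -0.0]
contact_force: [-0.3, 0.2, -1.3]
width: 0.052
gripper_force: 11.2
```

Call:
move_arm(
  deltas=[
    [[0, 0, 0.001, 0, -0.21], [0, 0, 0.002, 0, -0.21], [0, 0, 0.002, 0, -0.21]],
  ],
)

```text
clock: 8.25
position: [0.4502, -0.342, 0.0214]
ee_rot: [0.0, 0.968, 0.252, 0.0]
contact_force: [-1.1, 0.8, 5.0]
width: 0.0515
gripper_force: 11.9
```

It has touched down, so I'll open slowly.

Call:
move_arm(
  deltas=[
    [[0, 0, 0, 0, -0.23], [0, 0, 0, 0, -0.25], [0, 0, 0, 0, -0.28], [0, 0, 0, 0, -0.4], [0, 0, 0, 0, -0.7], [0, 0, 0, 0, -0.9], [0, 0, 0, 0, -0.9], [0, 0, 0, 0, -0.9]],
  ],
)

```text
clock: 9.05
position: [0.4501, -0.342, 0.0205]
ee_rot: [0.0, 0.968, 0.252, -0.0]
contact_force: [-0.2, -0.3, -0.3]
width: 0.0813
gripper_force: 0.0
```

Call:
move_arm(
  deltas=[
    [[0, 0, -0.02, 0, -0.9], [0, 0, -0.06, 0, -0.9], [0, 0, -0.12, 0, -0.9], [0, 0, -0.18, 0, -0.9], [0, 0, -0.24, 0, -0.9], [0, 0, -0.3, 0, -0.9], [0, 0, -0.36, 0, -0.9], [0, 0, -0.36, 0, -0.9]],
  ],
)

```text
clock: 9.85
position: [0.4525, -0.3442, 0.3163]
ee_rot: [0.007, 0.968, 0.252, 0.004]
contact_force: [-0.0, 0.1, 1.0]
width: 0.0809
gripper_force: 0.0
```

```bash
python3 - <<'E'
from h import *
s=manip.get_state();print(s['clock'],s['position'],s['ee_rot'],s['width'],s['gripper_force'])
im=snap('scene','s3');g=im[195:245,205:270].min(2);y,x=np.where(g>150);print(len(x),onz('scene',x.mean()+205,y.mean()+195,.035))
a=im[150:270,130:310,::-1]
cv2.imwrite('pics/c3.png',cv2.resize(a,None,fx=3,fy=3,interpolation=cv2.INTER_CUBIC))
E
```

```text
9.85 [ 0.45247894 -0.34421219  0.31634338] [0.00652621 0.96776097 0.25175556 0.00390644] 0.0809244907695763 0.0
456 [ 0.4506889  -0.34397121  0.035     ]
```

View pics/c3.png

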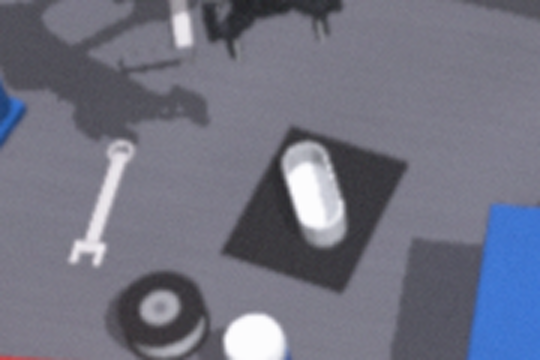

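The shell stands upright in the middle of the mat, crop (315,193), at about (0.451,-0.344). Next is the handle.

Call:
move_arm(
  deltas=[
    [[0.37, -0.421, 0.01, -0.547, -0.9], [0.37, -0.421, 0.01, -0.547, -0.9], [0.37, -0.421, 0.01, -0.547, -0.9], [0.37, -0.421, 0.01, -0.547, -0.9], [0.37, -0.421, 0.01, -0.547, -0.9], [0.37, -0.421, 0.01, -0.547, -0.9], [0.37, -0.421, 0.01, -0.547, -0.9], [0.37, -0.421, 0.01, -0.547, -0.9], [0.37, -0.421, 0.01, -0.547, -0.9], [0.37, -0.421, 0.01, -0.547, -0.9], [0.37, -0.421, 0.01, -0.547, -0.9], [0.37, -0.421, 0.01, -0.547, -0.9]],
  ],
)

```text
clock: 11.1
position: [0.5438, 0.0954, 0.2993]
ee_rot: [-0.0, 0.677, 0.736, -0.001]
contact_force: [0.2, -0.3, -0.2]
width: 0.0813
gripper_force: 0.0
```

```bash
python3 - <<'E'
from h import *
s=manip.get_state();print(s['clock'],s['position'],s['ee_rot'])
q=s['ee_rot'];print(np.degrees(2*np.arctan2(q[2],q[1])))
E
```

```text
11.1 [0.54381488 0.09535387 0.29933153] [-4.69324330e-04  6.77157588e-01  7.35836874e-01 -1.21490128e-03]
94.75606211515485
```

Call:
move_arm(
  deltas=[
    [[0, 0, 0.04, 0, -0.9], [0, 0, 0.08, 0, -0.9], [0, 0, 0.105, 0, -0.9], [0, 0, 0.113, 0, -0.9], [0, 0, 0.113, 0, -0.9], [0, 0, 0.113, 0, -0.9]],
  ],
)

```text
clock: 11.7
position: [0.5453, 0.0955, 0.2112]
ee_rot: [0.001, 0.677, 0.736, 0.001]
contact_force: [-0.0, -0.5, 1.1]
width: 0.0812
gripper_force: 0.0
```

Call:
move_arm(
  deltas=[
    [[0, 0, 0, 0, -0.2], [0, 0, 0, 0, 0.3], [0, 0, 0, 0, 0.6], [0, 0, 0, 0, 0.8], [0, 0, 0, 0, 0.9], [0, 0, 0, 0, 0.9]],
  ],
  squeeze=60,
)

```text
clock: 12.3
position: [0.5448, 0.0965, 0.2104]
ee_rot: [0.0, 0.677, 0.736, 0.0]
contact_force: [-0.0, -0.4, 1.4]
width: 0.0139
gripper_force: 58.4
```

Call:
move_arm(
  deltas=[
    [[0.0, 0.005, -0.013, 0, 0.9], [0.0, 0.01, -0.026, 0, 0.9], [0.0, 0.016, -0.039, 0, 0.9], [0.0, 0.023, -0.051, 0, 0.9], [0.0, 0.03, -0.063, 0, 0.9], [0.0, 0.038, -0.074, 0, 0.9], [0.0, 0.046, -0.086, 0, 0.9], [0.0, 0.046, -0.086, 0, 0.9], [0.0, 0.046, -0.086, 0, 0.9]],
  ],
)

```text
clock: 13.2
position: [0.5808, 0.0994, 0.2786]
ee_rot: [-0.0, 0.677, 0.736, -0.0]
contact_force: [-0.1, -0.1, -10.8]
width: 0.014
gripper_force: 59.0
```

```bash
python3 - <<'E'
from h import *
s=manip.get_state();print(s['clock'],s['position'],s['gripper_force'],s['contact_force'])
b=snap('top','t4')[180:260,150:230,::-1];a=snap('scene','s4')[210:290,380:460,::-1]
cv2.imwrite('pics/c4.png',np.hstack([cv2.resize(i,None,fx=5,fy=5,interpolation=cv2.INTER_CUBIC) for i in(b,a)]))
E
```

```text
13.2 [0.58082639 0.09937252 0.27861775] 58.95926892757416 [ -0.07075131  -0.1264951  -10.78259587]
```

View pics/c4.png

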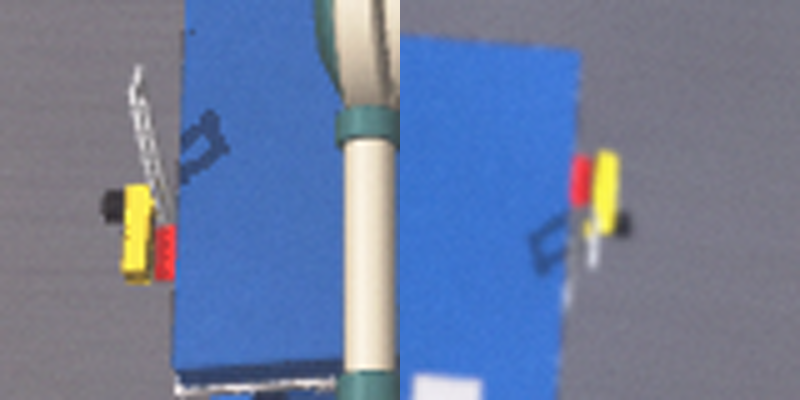

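The lid is raised, with red at crop (165,252) in top and (580,180) in scene, and yellow at (137,235) and (606,193). Red is still slightly below yellow. I'll triangulate both the same way.

```bash
cat > c.py <<'E'
from h import *
import sys
yaw=np.radians(4.76);ex=np.array([np.cos(yaw),np.sin(yaw),0]);ey=np.array([-ex[1],ex[0],0])
H=np.array([.5445,.096,.15])+.212*ex
def cent(f,col,box):
    x0,y0,x1,y1=box;i=cv2.imread(f'pics/{f}.png')[y0:y1,x0:x1];h=cv2.cvtColor(cv2.resize(i,None,fx=8,fy=8,interpolation=cv2.INTER_LINEAR),cv2.COLOR_BGR2HSV)
    m=cv2.inRange(h,(20,110,60),(36,255,255)) if col=='y' else cv2.inRange(h,(0,130,90),(9,255,255))|cv2.inRange(h,(172,130,90),(180,255,255))
    cs,_=cv2.findContours(m,0,2);c=max(cs,key=cv2.contourArea);(u,v),wh,a=cv2.minAreaRect(c)
    return ((u+.5)/8-.5+x0,(v+.5)/8-.5+y0),np.round(np.array(wh)/8,1),a
def go(k):
    for col,off in(('y',.219),('r',.212)):
        T=cent('t'+k,col,(165,205,193,245));S=cent('s'+k,col,(405,228,430,262))
        (o1,d1),(o2,d2)=ray('top',*T[0]),ray('scene',*S[0])
        st=np.linalg.lstsq(np.c_[d1,-d2],o2-o1,rcond=None)[0];a,b=o1+d1*st[0],o2+d2*st[1];p=(a+b)/2-H
        x,y,z=p@ex,p@ey,p[2]
        s=(off-(o1-H)@ey)/(d1@ey);q=o1+s*d1-H
        print(col,np.round(T[0],1),T[1],np.round(S[0],1),S[1],'tri xyz',np.round([x,y,z],4),'ang %.3f r %.3f'%(np.arctan2(z,-x),np.hypot(x,z)),'| top-plane ang %.3f'%np.arctan2(q[2],-(q@ex)))
        # top ray with known radius .178
        f=lambda th:proj('top',H+ey*off-ex*.178*np.cos(th)+np.array([0,0,.178*np.sin(th)]))[1]
        th=np.linspace(.2,.8,301);print('  top-row ang at r=.178: %.3f'%th[np.argmin([abs(f(t)-T[0][1]) for t in th])])
go(sys.argv[1])
E
python3 c.py 4
```

```text
y [177.1 226.3] [ 6.2 19.8] [420.5 248.1] [ 4.9 16.4] tri xyz [-0.1555  0.2175  0.0695] ang 0.420 r 0.170 | top-plane ang 0.416
  top-row ang at r=.178: 0.476
r [182.4 230.1] [10.8  4.2] [416.1 245.8] [3.5 9.7] tri xyz [-0.1651  0.2046  0.0656] ang 0.378 r 0.178 | top-plane ang 0.235
  top-row ang at r=.178: 0.384
```

```bash
cat > d.py <<'E'
from c import *
def P(th,r,t,off): return round(proj('top',H+ey*off+(-ex*np.cos(th)+np.array([0,0,np.sin(th)]))*r+(ex*np.sin(th)+np.array([0,0,np.cos(th)]))*t)[1],1)
print('red .347: inner top, outer top, outer bottom',P(.347,.163,.007,.212),P(.347,.193,.007,.212),P(.347,.193,-.007,.212))
for th in np.arange(.36,.56,.02): print(round(th,2),'y inner top',P(th,.153,.008,.222),'outer top',P(th,.203,.008,.222),'outer bot',P(th,.203,-.008,.222))
i=cv2.imread('pics/t4.png')
print('yel col',i[212:240,177].tolist());print('red col',i[221:240,183].tolist())
E
python3 d.py 4 | grep -v tri
```

```text
top-row ang at r=.178: 0.476
  top-row ang at r=.178: 0.384
red .347: inner top, outer top, outer bottom 224.9 235.2 238.1
0.36 y inner top 221.1 outer top 238.1 outer bot 241.5
0.38 y inner top 220.4 outer top 237.2 outer bot 240.7
0.4 y inner top 219.7 outer top 236.3 outer bot 239.9
0.42 y inner top 218.9 outer top 235.3 outer bot 239.0
0.44 y inner top 218.1 outer top 234.2 outer bot 238.1
0.46 y inner top 217.3 outer top 233.2 outer bot 237.2
0.48 y inner top 216.4 outer top 232.1 outer bot 236.2
0.5 y inner top 215.6 outer top 231.0 outer bot 235.2
0.52 y inner top 214.7 outer top 229.8 outer bot 234.2
0.54 y inner top 213.8 outer top 228.7 outer bot 233.1
0.56 y inner top 212.9 outer top 227.5 outer bot 232.0
yel col [[128, 122, 126], [131, 124, 127], [131, 124, 128], [131, 123, 128], [127, 139, 149], [85, 240, 251], [83, 237, 251], [82, 237, 252], [84, 237, 252], [81, 237, 251], [80, 236, 251], [80, 236, 251], [82, 237, 251], [85, 237, 252], [82, 237, 251], [83, 237, 252], [78, 235, 251], [81, 236, 251], [83, 236, 251], [84, 237, 251], [84, 236, 251], [76, 220, 240], [59, 134, 161], [58, 110, 134], [64, 128, 155], [131, 124, 127], [132, 123, 128], [130, 122, 125]]
red col [[125, 121, 124], [122, 117, 121], [117, 113, 117], [126, 124, 139], [92, 94, 213], [58, 56, 209], [67, 68, 251], [57, 56, 200], [59, 58, 210], [65, 67, 250], [54, 54, 207], [66, 70, 251], [66, 68, 250], [57, 55, 203], [64, 62, 216], [113, 105, 135], [132, 123, 129], [131, 126, 130], [127, 119, 125]]
```

Comparing the top-face ends gives the index at about 0.44 rad, after removing the bias seen on red. I'll raise the lid to that and check.

Call:
move_arm(
  deltas=[
    [[0, 0.005, -0.006, 0, 0.9], [0, 0.011, -0.012, 0, 0.9], [0, 0.016, -0.018, 0, 0.9], [0, 0.016, -0.018, 0, 0.9], [0, 0.016, -0.018, 0, 0.9]],
  ],
)

```text
clock: 13.8
position: [0.5937, 0.1004, 0.2936]
ee_rot: [-0.0, 0.677, 0.736, -0.0]
contact_force: [-3.6, -2.2, -9.0]
width: 0.0138
gripper_force: 59.7
```

```bash
python3 - <<'E'
from h import *
s=manip.get_state();print(s['clock'],s['position'],s['gripper_force'],s['contact_force'])
b=snap('top','t5')[205:245,160:200,::-1];a=snap('scene','s5')[230:270,395:435,::-1]
cv2.imwrite('pics/c5.png',np.hstack([cv2.resize(i,None,fx=10,fy=10,interpolation=cv2.INTER_CUBIC) for i in(b,a)]))
E
python3 c.py 5
python3 - <<'E'
import cv2
i=cv2.imread('pics/t5.png')
for c in(181,182,183):print(c,i[217:240,c,2].tolist(),i[217:240,c,1].tolist())
E
```

```text
13.8 [0.59366092 0.10038807 0.29362181] 59.68686103820801 [-3.55795363 -2.18987933 -8.99664648]
y [177.1 226.3] [ 6.1 19.8] [420.6 248.1] [ 4.7 16.1] tri xyz [-0.1556  0.2176  0.0695] ang 0.420 r 0.170 | top-plane ang 0.417
  top-row ang at r=.178: 0.476
r [181.2 226.7] [ 4.1 10.9] [416.5 245.2] [3.2 9.8] tri xyz [-0.1593  0.2045  0.0789] ang 0.460 r 0.178 | top-plane ang 0.328
  top-row ang at r=.178: 0.464
181 [116, 132, 146, 176, 174, 251, 251, 251, 251, 251, 251, 251, 251, 251, 239, 144, 126, 125, 127, 129, 130, 129, 126] [111, 129, 143, 171, 154, 68, 66, 66, 66, 70, 68, 68, 68, 66, 65, 88, 118, 120, 122, 124, 126, 124, 120]
182 [146, 127, 118, 114, 151, 251, 251, 251, 251, 250, 250, 251, 250, 249, 218, 134, 128, 124, 125, 125, 128, 124, 127] [139, 124, 111, 113, 123, 67, 68, 65, 65, 65, 67, 66, 63, 69, 60, 104, 122, 117, 121, 121, 126, 123, 123]
183 [127, 131, 135, 134, 175, 250, 250, 249, 249, 217, 219, 219, 221, 164, 134, 93, 78, 77, 82, 82, 68, 69, 72] [125, 127, 134, 128, 107, 69, 70, 68, 67, 61, 63, 66, 73, 76, 77, 107, 103, 104, 111, 112, 108, 113, 116]
```

View pics/c5.png

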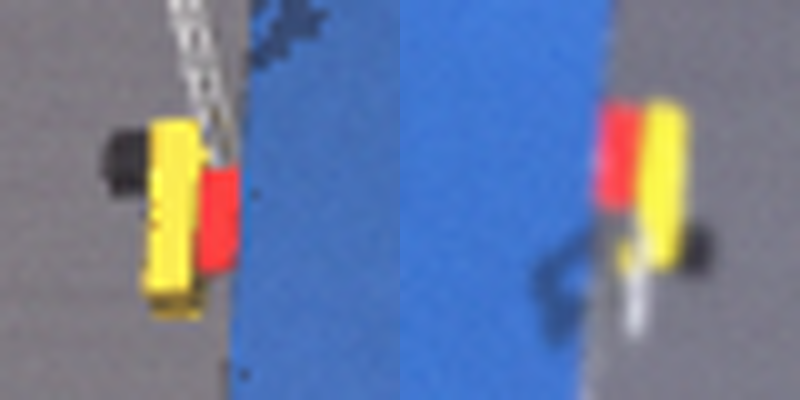

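Red, at crop (218,220) in top and (620,157) in scene, now lies beside the middle of the yellow tab. The two angles agree to within about 0.03 rad, against a tolerance of 0.056. I'll let it settle and hand in.

Call:
move_arm(
  deltas=[
    [[0, 0, 0, 0, 0.9], [0, 0, 0, 0, 0.9], [0, 0, 0, 0, 0.9], [0, 0, 0, 0, 0.9]],
  ],
)

```text
clock: 14.3
position: [0.5933, 0.1004, 0.2933]
ee_rot: [-0.0, 0.677, 0.736, -0.0]
contact_force: [-6.1, -0.7, -8.4]
width: 0.0138
gripper_force: 59.8
```

```bash
python3 - <<'E'
from h import *
s=manip.get_state();print(s['position'],abs(s['qd']).max(),s['gripper_force'])
print(manip.sign_off())
E
```

```text
[0.59333781 0.10037205 0.29325454] 0.00167342142720055 59.75953817367554
the job is handed in; nothing more can be done
None
```

The shell stands upright in the middle of the mat, and the lid is held by its handle at about 0.44 rad, level with the yellow index to within about 0.03 rad by my camera measurements; the job is handed in, but no verdict came back.

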